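Comb clean stirring rods into rows on a drying tray

TASK

The clean stirring rods lie scattered on the drying tray, some of them under the bottle shelf. Take the rake from its rest and comb the rods out from under the shelf, so that all five lie in neat parallel rows, close side by side in a single layer along the tray's end wall that is away from the shelf; then put the rake back in its rest as you found it. Touch the rods with nothing but the rake, and do not bump the shelf or disturb the bottles, the carton and the vials.

Things in the scene. Friction and masses are not known exactly. Their poses are not given: they have to be found in the camera images.
- tray: fixed dark steel drying tray, inside 190 mm (its x) by 340 mm (its y); walls 3 mm thick, 22 mm high, with a 5 mm rolled rim outside. Origin: middle of its underside, on the bench. Flat floor 3 mm above it. The +y end wall (inner face at y = 170 mm) is the one away from the shelf
- shelf: fixed bridge shelf over the -y end of the tray, same heading: a clear plastic panel in an aluminium frame. Origin: on the bench below the middle of its front edge, which faces the tray's +y end. Frame 400 mm (x), y from 0 to -200 mm, underside 185 and top 200 mm above the bench; bottle rails along both long edges up to 240 mm; legs 18 mm square at x = +-186, y = -16 and -184 mm
- rest_seat (a point): point in the middle of the gutter of the rake's rest, on the gutter floor 4 mm above the bench, where the middle of the tine tips stands; x along the gutter, z up. Gutter 12 mm wide (y from -3.5 to 8.5 mm), lips 12 mm (-y) and 8 mm (+y) high, 170 mm long. The rake goes in and out straight up and down
- rest: the rake's fixed steel rest: base sheet 190 mm (x), y from -30 to 120 mm; origin on the bench below rest_seat, same axes. A fork carries the handle: an 8 mm crossbar at y = 52 mm, 76 mm above the bench, between two prongs 25 mm apart inside that rise 23 mm above it and flare
- rake: loose stainless rake, 160 g. Origin: middle of the line of tine tips; x along the head, z up along the tines. Head 160 mm (x), 8 mm thick, 34 mm high: a bar with 13 flat tines 25 mm long, 4 mm thick, 5.3 mm apart. From the bar, at (0, 0, 30 mm), the handle rises leaning 40 degrees from z towards +y. It starts in its rest, tines upright, tips in the gutter, axes as the rest
- rake_grip (a point): point to hold the rake: on the handle's axis, 135 mm up it and 30 mm below its upper end, at (0, 86.8, 133.4 mm) in the rake's frame, with the rake's axes. Handle: 45 mm of round neck, then a black grip 16 mm wide (x) and 18 mm deep. With the tines upright the handle leans 40 degrees from vertical
- rod1: loose white PTFE stirring rod, round, 10 mm thick, 130 mm long, 28 g, slippery (friction about 0.2), round ends; origin at its centre, x along the rod. It starts flat on the tray's floor, up to 30 degrees askew from the tray's x, apart from the others
- rod2: loose white PTFE stirring rod, round, 10 mm thick, 130 mm long, 28 g, slippery (friction about 0.2), round ends; origin at its centre, x along the rod. It starts flat on the tray's floor, up to 30 degrees askew from the tray's x, apart from the others
- rod3: loose white PTFE stirring rod, round, 10 mm thick, 130 mm long, 28 g, slippery (friction about 0.2), round ends; origin at its centre, x along the rod. It starts flat on the tray's floor, up to 30 degrees askew from the tray's x, apart from the others
- rod4: loose white PTFE stirring rod, round, 10 mm thick, 130 mm long, 28 g, slippery (friction about 0.2), round ends; origin at its centre, x along the rod. It starts flat on the tray's floor, up to 30 degrees askew from the tray's x, apart from the others
- rod5: loose white PTFE stirring rod, round, 10 mm thick, 130 mm long, 28 g, slippery (friction about 0.2), round ends; origin at its centre, x along the rod. It starts flat on the tray's floor, up to 30 degrees askew from the tray's x, apart from the others
- bottle_a: bystander: amber bottle with blue cap, 64 mm thick, 150 mm tall, standing on the shelf; origin at its underside
- bottle_b: bystander: amber bottle with blue cap, 52 mm thick, 120 mm tall, standing on the shelf; origin at its underside
- carton: bystander: long white carton 55 by 200 by 42 mm on the bench beyond the tray; origin: middle of its underside
- vials: bystander: grey vial rack 56 by 110 mm with amber vials, 44 mm tall, on the bench; origin: middle of its underside
Things that resemble listed ones, but are neither listed nor needed, are in the scene too. Leave any black or yellow look-alike of the rod5 alone.

How it is judged:
By the outcome, as a careful person would: the job done as asked, in the order asked, and still so for the second after the job is handed in, with the robot touching nothing.
It also fails if it takes over 58 s, if anything falls off the work surface, if the arm or the gripper's body presses on something with over 40 N, if the wrist force passes 120 N, or if a joint passes its speed limit or range.

ROBOT

A 6-joint arm with a two-finger parallel gripper is mounted at the origin on the work surface. World frame = base frame: x ahead of the robot, y to its left, z up, the work surface at z = 0. Lengths are in mm, angles in rad, forces in N, time in s.
With the tool pointing down it reaches from about 300 to 750 mm from the base axis. Payload 8.5 kg.
Tool frame: the origin (TCP) lies midway between the tips of the shut fingers; the grasp point (between the pads) lies 19 mm behind it; z points along the fingers, y is the line along which they close (so a half turn about z gives the same grasp; the last joint's range is limited). The gripper opens to 85 mm and grips with 20 to 120 N. Pads are 22 mm wide; open, the fingers measure 114 mm over their backs; the gripper's body (76 mm by 85 mm) begins 54 mm behind the grasp point. The pads swing forward as they close: fully open they stand 13 mm farther back than shut.
Start: joints at [-1.348, 0.381, 1.297, -0, 1.464, -0.215], TCP at [233.163, -498.111, 194.422] pointing down, gripper open.
Joint ranges: [-3.11, 3.11], [-0.89, 2.33], [0.22, 2.48], [-1.42, 4.56], [0.17, 2.85], [-2.88, 2.88]. Speed limits (rad/s): [2.39, 2.39, 3.14, 3.14, 3.14, 3.14].

INTERFACE

Orientations are given as [roll, pitch, yaw] about the fixed x, y, z axes, in that order (R = Rz(yaw) Ry(pitch) Rx(roll)).
In Python, from cell import env gives the robot as it stands. Calls block until the motion is done:
- env.move_pose(position, orientation): joint-space move of the TCP to a pose.
- env.servo_line(position, rot=None, vel=150, force_limit=None): straight line of the TCP; rot=None keeps the orientation; vel is the mean speed in mm/s. With force_limit (N) it stops when the force on the tool has changed by that much, and returns True; else False.
- env.movej(angles): joint-space move.
- env.gripper_to(opening, newtons=None): opening from 0.0 (shut) to 1.0 (fully open); newtons is the grip in N (None keeps the last); returns when the fingers have stopped.
- env.hold(seconds).
- env.solve_ik(position, orientation): joint angles nearest the present ones, or None.
- env.read_camera(name): name is "side" or "top"; returns the picture (400x640x3 uint8, red, green, blue); there is no depth.
- env.camera_params(name): a dict with "vertical_fov" (degrees; the focal length in pixels is half the picture's height over the tangent of half this angle, whatever the lens; pixels are square), "cx", "cy" (the principal point, pixels), "rvec" (rotation vector, rad) and "tvec" (3), from world to camera coordinates, as OpenCV has them. Camera axes: x right, y down, z forward; pixel columns grow to the right and rows downward; lengths in mm; the calibration is good to about 2 mm. A picture is of the moment at which its call begins. camera_params takes no time and is no camera call.
A pose or a line that the arm cannot do raises env.Unreachable and nothing moves.
- env.sign_off(): hands the job in; it is judged then, once.
Readings, each from a call of its own:
- env.get_time_s(): time.
- env.get_joint_pos(): joint angles.
- env.get_joint_vel(): joint speeds.
- env.get_joint_efforts(): joint torques, N m.
- env.get_ee_pos(): TCP position.
- env.get_orientation(): TCP orientation.
- env.get_ft_force(): force on the tool from outside, world axes, zero at the start.
- env.get_torque(): the same for the moment, N m.
- env.get_grip_width(): opening from 0.0 (shut) to 1.0 (fully open).
- env.get_grip_force(): force on a finger pad.
Only numpy, scipy, OpenCV 4.12 (cv2) and the standard library are available. Lean on these libraries where they do the work, as an engineer would, in place of code of your own. Each camera call takes 0.05 s, during which the arm holds its last target. There are 200 camera calls.

## Working session

There is one attempt and no reset: what is moved stays moved. The work goes in short steps, each a Python script; the robot and the scene stay as the last script left them, time stands still between calls to the robot, and variables do not carry over. Pictures are saved under pics/ and viewed, at most 10 in all, crops included, and the job is handed in when it is done.

```bash
ls; mkdir -p pics
python3 - <<'E'
from cell import env
import cv2
for n in("top","side"):
    im=env.read_camera(n); cv2.imwrite(f"pics/{n}0.png",im[:,:,::-1]); print(n,env.camera_params(n))
E
```

```text
pics
top {'vertical_fov': 52.697968550109366, 'cx': 322.6482566270528, 'cy': 199.47086865155856, 'rvec': array([ 2.20606253, -2.15827821,  0.08588845]), 'tvec': array([ -76.17777279,  503.99985324, 1081.28094952])}
side {'vertical_fov': 49.26158597165927, 'cx': 318.92015870324855, 'cy': 207.59304607013024, 'rvec': array([ 0.09140126, -2.81185689,  1.38799404]), 'tvec': array([ 505.99131564,  183.96671516, 1158.71141153])}
```

View pics/top0.png

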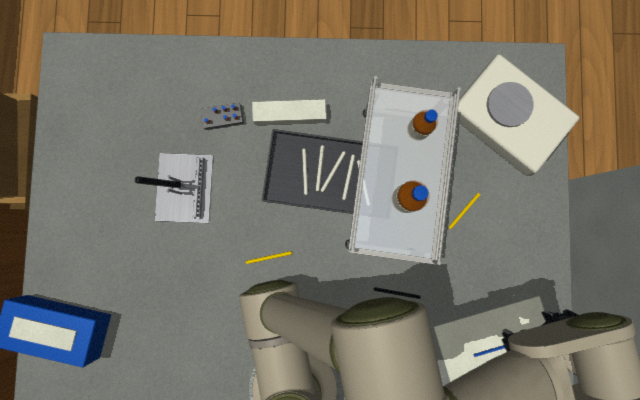

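View pics/side0.png

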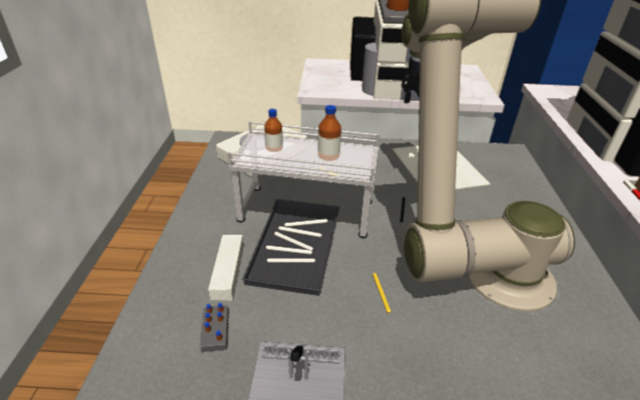

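The top view shows the rake at (180,186), its handle to the left. The tray is at (265-365, 130-215), with five white rods at x≈305, 320, 333, 348 and 363; the last is partly under the shelf panel. Look-alikes I will leave alone are the yellow sticks at (268,258) and (465,210) and the black stick at (397,293). I want the white rods in the tray and the steel rake in its rest, so I'll check both in one close crop.

```bash
cat > h.py <<'E'
import numpy as np, cv2
from cell import env
from scipy.spatial.transform import Rotation as R
def cam(n):
    p=env.camera_params(n); f=200/np.tan(np.radians(p['vertical_fov']/2))
    K=np.array([[f,0,p['cx']],[0,f,p['cy']],[0,0,1]]); M=cv2.Rodrigues(p['rvec'])[0]
    return K,M,np.array(p['tvec']).reshape(3)
def ray(n,uv,z):
    K,M,t=cam(n); d=M.T@np.linalg.inv(K)@np.array([uv[0],uv[1],1.]); c=-M.T@t
    return c+d*(z-c[2])/d[2]
def proj(n,P):
    K,M,t=cam(n); q=(K@(M@np.atleast_2d(P).T+t[:,None])).T; return q[:,:2]/q[:,2:]
E
python3 - <<'E'
from h import *
im=cv2.imread('pics/top0.png'); c=im[115:265,130:370]
cv2.imwrite('pics/crop1.png',cv2.resize(c,None,fx=3.33,fy=3.33,interpolation=cv2.INTER_CUBIC))
hsv=cv2.cvtColor(im,cv2.COLOR_BGR2HSV)
# rest sheet
g=cv2.cvtColor(im,cv2.COLOR_BGR2GRAY)
m=np.zeros_like(g);m[140:235,130:230]=(g[140:235,130:230]>150)*255
m=cv2.morphologyEx(m,cv2.MORPH_CLOSE,np.ones((25,25)))
ct=max(cv2.findContours(m,0,2)[0],key=cv2.contourArea);b=cv2.boxPoints(cv2.minAreaRect(ct))
print('rest',b.round(1).tolist(),[ray('top',p,3)[:2].round(1).tolist() for p in b])
# rods
m=np.zeros_like(g);m[140:210,280:361]=(g[140:210,280:361]>150)*255
for ct in cv2.findContours(m,0,2)[0]:
    if cv2.contourArea(ct)<30: continue
    r=cv2.minAreaRect(ct);print('rod',[np.round(x,1) for x in r],ray('top',r[0],8).round(1))
# tray dark
m=np.zeros_like(g);m[120:225,255:362]=(g[120:225,255:362]<75)*255
ct=max(cv2.findContours(m,0,2)[0],key=cv2.contourArea);print('tray',cv2.approxPolyDP(ct,4,True)[:,0].tolist())
for p in [(273,130),(263,201),(376,78),(350,250)]: print(p,ray('top',p,22).round(1),ray('top',p,240).round(1))
E
```

```text
rest [[154.3000030517578, 220.0], [158.60000610351562, 151.6999969482422], [212.1999969482422, 155.10000610351562], [207.89999389648438, 223.3000030517578]] [[440.1, 397.2], [630.4, 395.6], [624.3, 245.7], [434.1, 249.3]]
rod [array([357. , 184.5]), array([ 6., 49.]), np.float64(0.0)] [ 550.  -159.1    8. ]
rod [array([347.9, 177. ]), array([ 2.9, 45.1]), np.float64(12.1)] [ 570.4 -133.6    8. ]
rod [array([332.5, 171.2]), array([ 2.9, 44.8]), np.float64(29.7)] [585.5 -90.7   8. ]
rod [array([304.4, 171.5]), array([45. ,  2.9]), np.float64(87.4)] [583.1 -12.9   8. ]
rod [array([319.2, 168. ]), array([ 2.9, 44.5]), np.float64(6.3)] [593.8 -53.7   8. ]
tray [[273, 130], [263, 199], [310, 207], [268, 199], [272, 169], [281, 171], [276, 170], [280, 164], [272, 168], [279, 147], [280, 160], [286, 161], [279, 157], [285, 153], [295, 162], [284, 168], [283, 163], [283, 171], [286, 166], [293, 179], [301, 180], [298, 154], [304, 146], [310, 162], [308, 182], [313, 182], [312, 163], [317, 162], [322, 143], [326, 150], [320, 187], [339, 153], [347, 152], [321, 195], [325, 200], [335, 198], [327, 205], [336, 204], [337, 197], [343, 207], [312, 207], [351, 213], [361, 142]]
(273, 130) [694.4  75.9  22. ] [639.8  47.9 240. ]
(263, 201) [497.6  96.9  22. ] [482.2  64.7 240. ]
(376, 78) [ 848.  -206.3   22. ] [ 762.9 -178.2  240. ]
(350, 250) [ 370.4 -141.8   22. ] [ 380.3 -126.5  240. ]
```

View pics/crop1.png

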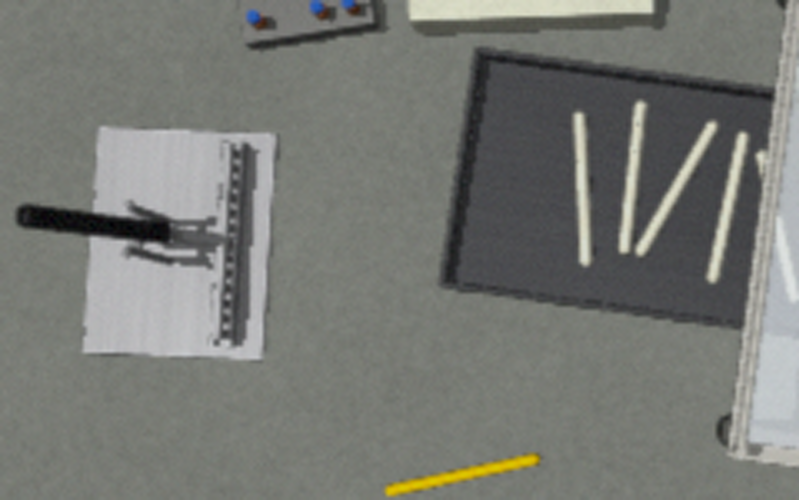

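The crop confirms five white rods in the tray: four in the open at crop x≈580, 632, 677 and 727, and the fifth under the panel at about (778,230). The rake's head is at (235,243) and its handle ends at (22,215). Next I fit the frames and check IK.

```bash
cat >> h.py <<'E'
def frame(o,th): return np.array(o,float),R.from_euler('z',th)
E
python3 - <<'E'
from h import *
c2=lambda p:(p[0]/3.33+130,p[1]/3.33+115)
P={k:ray('top',c2(v),22)[:2] for k,v in dict(a=(478,47),b=(441,287),c=(770,93),d=(740,327)).items()}
for k,v in P.items(): print(k,v.round(1))
an=lambda v:np.degrees(np.arctan2(v[1],v[0])).round(2)
print('heads: end',an(P['a']-P['b']),'sides',an(P['a']-P['c'])-90,an(P['b']-P['d'])-90,'width',np.linalg.norm(P['a']-P['b']))
# side view near corners
for p in [(247,284),(321,292),(276,202),(339,207)]: print('side',ray('side',p,22).round(1))
for p in [(229,176),(363,181),(380,138),(249,126)]: print('shelf side',p,ray('side',p,200).round(1),ray('side',p,240).round(1))
# rod5 through panel
im=cv2.imread('pics/top0.png');cv2.imwrite('pics/crop2.png',cv2.resize(im[70:260,335:455],None,fx=3.1,fy=3.1,interpolation=cv2.INTER_CUBIC))
s=cv2.imread('pics/side0.png')
# rake check
for th in(-1.5,):
    o,Rz=frame((531,277,4),np.radians(th))
    for q in [(0,0,34),(0,106,156.4),(-80,0,34),(80,0,34)]:
        w=o+Rz.apply(q);print(q,proj('top',w).round(1),proj('side',w).round(1))
    for lean in(0,20,30,40):
      for sg in(1,-1):
        a=np.radians(lean);z=np.array([0,-np.sin(a),-np.cos(a)]);y=np.array([sg,0,0.]);x=np.cross(y,z)
        Q=Rz*R.from_matrix(np.c_[x,y,z]);g=o+Rz.apply((0,86.8,133.4))
        for dz in(0,100):
          print(lean,sg,dz,env.solve_ik((g+Q.apply((0,0,19))+[0,0,dz]).tolist(),Q.as_euler('xyz').tolist()))
E
```

```text
a [696.9  74.5]
b [497.1  98.5]
c [ 663.7 -167.8]
d [ 469.8 -146.2]
heads: end -6.84 sides -7.810000000000002 -6.3700000000000045 width 201.26453109884122
side [682.   96.5  22. ]
side [496.3 109.   22. ]
side [ 655.1 -249.    22. ]
side [ 458.1 -239.5   22. ]
shelf side (229, 176) [ 755.4 -116.7  200. ] [738.2 -57.2 240. ]
shelf side (363, 181) [ 401.8 -123.7  200. ] [406.7 -63.8 240. ]
shelf side (380, 138) [ 343.6 -364.6  200. ] [ 352.1 -289.7  240. ]
shelf side (249, 126) [ 754.9 -404.8  200. ] [ 737.7 -327.3  240. ]
(0, 0, 34) [[195.5 186.7]] [[301.  345.8]]
(0, 106, 156.4) [[135.1 179. ]] [[294.  355.5]]
(-80, 0, 34) [[193.3 216.5]] [[338.4 348.9]]
(80, 0, 34) [[197.7 157.3]] [[263.9 342.7]]
0 1 0 [ 4.15602060e-01  6.05120182e-01  1.13009392e+00 -4.44089210e-16
  1.40637855e+00  4.41781998e-01]
0 1 100 [ 4.15602060e-01  5.42702205e-01  9.55338803e-01 -4.44089210e-16
  1.64355165e+00  4.41781998e-01]
0 -1 0 [ 0.41560206  0.60512018  1.13009392  0.          1.40637855 -2.69981066]
0 -1 100 [ 0.41560206  0.5427022   0.9553388   0.          1.64355165 -2.69981066]
20 1 0 [ 0.539753
[... 272 characters left out ...]
6   -0.30830062  1.88381428 -2.64489577]
30 1 0 [ 0.59062823  0.79528488  0.85406407 -0.43140075  1.79298677  0.58500665]
30 1 100 [ 0.59062823  0.74210554  0.6804691  -0.46458629  1.99757468  0.48154506]
30 -1 0 [ 0.59062823  0.79528488  0.85406407 -0.43140075  1.79298677 -2.55658601]
30 -1 100 [ 0.59062823  0.74210554  0.6804691  -0.46458629  1.99757468 -2.6600476 ]
40 1 0 [ 0.63334853  0.871292    0.77024352 -0.57031949  1.91636863  0.57748884]
40 1 100 [ 0.63334853  0.81640134  0.60478881 -0.62858795  2.09860664  0.44046745]
40 -1 0 [ 0.63334853  0.871292    0.77024352 -0.57031949  1.91636863 -2.56410381]
40 -1 100 [ 0.63334853  0.81640134  0.60478881 -0.62858795  2.09860664 -2.70112521]
```

View pics/crop2.png

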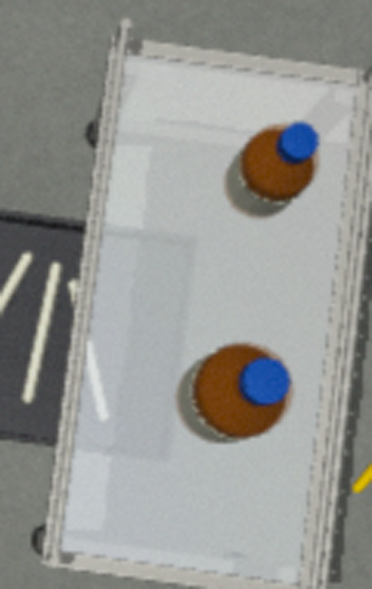

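The fifth rod shows through the panel from about crop (72,283) to (104,418), with dark leg feet at (92,133) and (40,540). The head's predicted and seen pixels differ by about 2 px, so I'll triangulate the handle before moving.

```bash
cat >> h.py <<'E'
TO=np.array([575.4,-89.2,0]); TT=R.from_euler('z',-7,degrees=True)
totray=lambda w:TT.inv().apply(np.asarray(w)-TO)
def tri(ua,ub):
    A=[];
    for n,u in(('top',ua),('side',ub)):
        K,M,t=cam(n);A.append(K@np.c_[M,t])
    X=cv2.triangulatePoints(A[0],A[1],np.array(ua,float).reshape(2,1),np.array(ub,float).reshape(2,1)).ravel();return X[:3]/X[3]
E
python3 - <<'E'
from h import *
c1=lambda x,y:(x/3.33+130,y/3.33+115); c2=lambda x,y:(x/3.1+335,y/3.1+70)
for n,a,b in [('r1',c1(578,112),c1(586,266)),('r2',c1(641,101),c1(624,252)),('r3',c1(715,122),c1(638,255)),('r4',c1(743,133),c1(711,282)),('r5',c2(72,283),c2(104,418)),]:
    print(n,totray(ray('top',a,8)).round(0)[:2],totray(ray('top',b,8)).round(0)[:2])
for p in [c2(92,133),c2(40,540)]: print('leg',totray(ray('top',p,10)).round(0))
res=[]
for n,(x0,x1,y0,y1) in dict(top=(130,182,165,200),side=(280,315,335,370)).items():
    im=cv2.imread(f'pics/{n}0.png');g=im.max(2);m=np.zeros_like(g);m[y0:y1,x0:x1]=(g[y0:y1,x0:x1]<45)*255
    k,l,st,c=cv2.connectedComponentsWithStats(m);i=1+st[1:,4].argmax();print(n,st[i],c[i]);res.append(c[i])
    if n=='top':
        r=cv2.minAreaRect(np.argwhere(l==i)[:,::-1].astype(np.float32));print(r)
X=tri(*res);print('grip mid',X.round(1),proj('top',X),proj('side',X))
s=cv2.imread('pics/side0.png');cv2.imwrite('pics/crop3.png',cv2.resize(s[330:400,240:360],None,fx=6,fy=6,interpolation=cv2.INTER_CUBIC))
E
```

```text
r1 [61. 88.] [-65.  63.]
r2 [78. 38.] [-49.  33.]
r3 [ 70. -26.] [-50.  22.]
r4 [ 64. -51.] [-64. -41.]
r5 [ 48. -67.] [ -68. -112.]
leg [186. -66.  10.]
leg [-183.  -70.   10.]
top [136 177  45  11 250] [157.968 181.8  ]
((157.98171997070312, 181.6646270751953), (44.72477722167969, 5.963303089141846), 6.340190887451172)
side [291 346  12  15 134] [296.47014925 353.19402985]
grip mid [533.3 347.  114.5] [[157.96664554 181.82330642]] [[296.44416907 353.19011059]]
```

View pics/crop3.png

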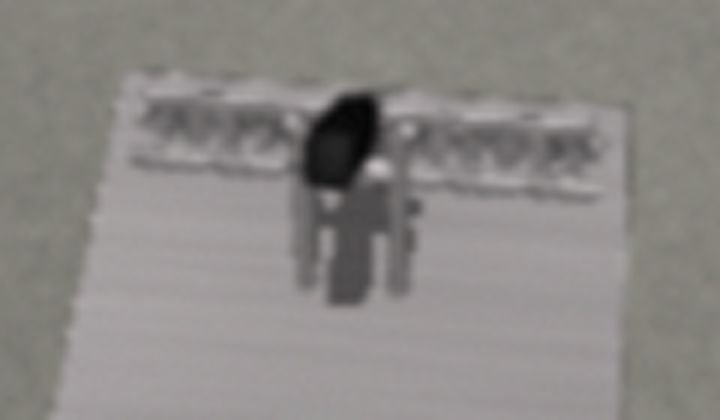

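The triangulated grip midpoint is (533, 347, 114.5), and the height matches the model to 0.1 mm, so the rake origin is about (531.5, 279, 4). Now I approach and grasp.

```bash
cat >> h.py <<'E'
RO=np.array([531.8,279.3,4]); RY=-1.
a=np.radians(40);_z=np.array([0,-np.sin(a),-np.cos(a)]);_y=np.array([1,0,0.])
QT=R.from_matrix(np.c_[np.cross(_y,_z),_y,_z])
def pose(tip,yaw,tilt=0):
    """TCP pose that puts the tine-tip middle at tip; tilt (deg) leans handle further to rake +y"""
    Q=R.from_euler('z',yaw,degrees=True)*R.from_euler('x',-tilt,degrees=True)
    p=np.asarray(tip,float)+Q.apply(np.array([0,86.8,133.4])+19*_z)
    return p.tolist(),(Q*QT).as_euler('xyz').tolist()
def tp(x,y,z,tilt=0,dyaw=0): return pose(TO+TT.apply([x,y,z]),-7+dyaw,tilt)
E
python3 - <<'E'
from h import *
for y,t in [(-130,10),(-130,0),(0,5),(118,0)]:
    for z in(5,60):
        print(y,t,z,np.round(env.solve_ik(*tp(0,y,z,t)),2) if env.solve_ik(*tp(0,y,z,t)) is not None else None)
q0=np.array(env.get_joint_pos())
q=env.solve_ik([163,-349,440],env.get_orientation()); print(q)
q=np.array(q);env.movej(q.tolist());print(env.get_time_s())
q[0]=.5;env.movej(q.tolist())
p,o=pose(RO+[0,0,110],RY);env.gripper_to(.6)
env.move_pose(p,o);print(env.get_time_s(),env.get_ee_pos())
im=np.vstack([env.read_camera('top')[100:300,100:420],env.read_camera('side')[180:380,150:470]])
cv2.imwrite('pics/g1.png',cv2.resize(im[:,:,::-1],None,fx=1.5,fy=1.5))
E
```

```text
-130 10 5 [-0.03  0.67  1.39 -0.9   1.33  0.43]
-130 10 60 [-0.03  0.6   1.33 -0.88  1.41  0.34]
-130 0 5 [-0.13  0.58  1.38 -0.74  1.27  0.26]
-130 0 60 [-0.13  0.53  1.31 -0.72  1.37  0.17]
0 5 5 [ 0.13  0.69  1.24 -0.76  1.49  0.43]
0 5 60 [ 0.13  0.63  1.18 -0.75  1.58  0.35]
118 0 5 [ 0.26  0.73  1.07 -0.64  1.63  0.44]
118 0 60 [ 0.26  0.68  1.   -0.65  1.72  0.37]
[-1.44370889e+00  1.46309486e-02  1.08556364e+00 -1.85991846e-04
  2.04269595e+00 -3.10782245e-01]
1.2333
5.3083 [533.06137075 353.78733606 234.69088453]
```

View pics/g1.png

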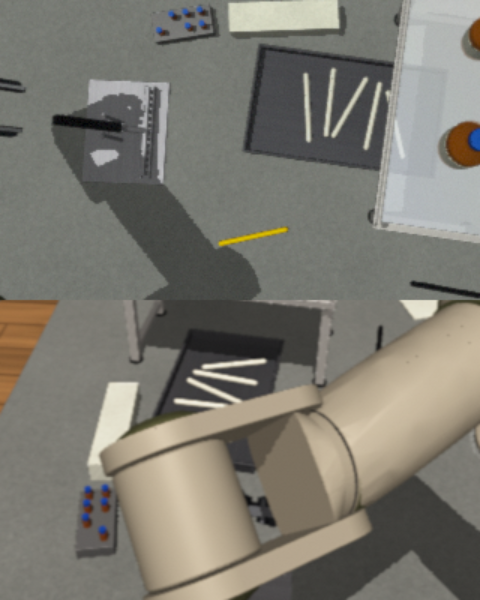

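The top crop shows the open fingers at its left edge (y≈85 and 130) straddling the handle line. In the side crop the forearm hides the rake. I'll compare with the projected TCP and then descend with a force guard.

Run:
```python
from h import *
p,o=pose(RO+[0,0,110],RY);Q=R.from_euler('xyz',o)
for s in(-36,36,0): print(proj('top',np.array(p)+Q.apply([0,s,-15])).round(1))
for l in(45,165):
    print('handle',proj('top',RO+R.from_euler('z',RY,degrees=True).apply([0,l*.643,30+l*.766])).round(1))
p,o=pose(RO,RY)
print(env.servo_line(p,vel=120,force_limit=6),env.get_ee_pos(),p,env.get_ft_force())
env.gripper_to(0,90);print(env.get_grip_width(),env.get_grip_force(),env.get_ft_force(),env.get_torque(),env.get_time_s())
```

```text
[[125.  190.9]]
[[127.5 158.1]]
[[126.3 174.5]]
handle [[179.9 184.7]]
handle [[134.1 179. ]]
False [533.38714529 354.06576373 123.75095623] [533.1017232570313, 353.8756754491915, 122.84515558073943] [ 0.37170164  0.76214828 -0.36197108]
0.1527615618038116 88.65990042686462 [0.55038239 3.66274404 4.8517025 ] [0.20144499 0.03237523 0.05410954] 6.9
```

Run:
```python
from h import *
import json
g=[list(map(float,env.get_ee_pos())),list(map(float,env.get_orientation()))];json.dump(g,open('grasp.json','w'));print(g,pose(RO,RY))
env.servo_line(pose(RO+[0,0,90],RY)[0],vel=100)
print(env.get_grip_width(),env.get_ft_force(),env.get_torque())
env.move_pose(*tp(0,100,70,10));print(env.get_time_s())
w=TO+TT.apply([0,100,70]);Q=R.from_euler('z',-7,degrees=True)*R.from_euler('x',-10,degrees=True)
for q in[(-80,0,0),(80,0,0),(-80,0,34),(80,0,34)]: print(proj('side',w+Q.apply(q)).round(1),proj('top',w+Q.apply(q)).round(1))
im=np.vstack([env.read_camera('top')[100:260,160:480],env.read_camera('side')[130:370,150:470]])
cv2.imwrite('pics/g2.png',cv2.resize(im[:,:,::-1],None,fx=1.5,fy=1.5))
```

```text
[[533.2935696801482, 354.19565152238505, 123.5792648891223], [3.139753482880275, 0.6973019541149825, 1.5524484972672263]] ([533.1017232570313, 353.8756754491915, 122.84515558073943], [3.141592653589793, 0.6981317007977319, 1.5533430342749535])
0.15263884599016167 [-0.01699068  0.23945411 -1.4928555 ] [ 0.62530729 -0.0157271   0.00529097]
8.9583
[[318.6 252.5]] [[290.1 196.2]]
[[258.1 244.1]] [[299.2 136.3]]
[[318.4 244.3]] [[286.7 194.8]]
[[256.6 235.9]] [[296.2 132.9]]
```

View pics/g2.png

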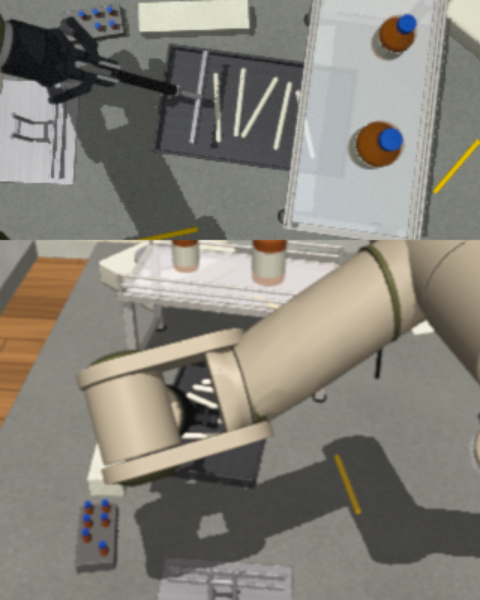

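The top crop shows the rake head over the tray from (205,52) to (194,142), within 2 px of prediction, so the grasp is true. Entering under the shelf.

Run:
```python
from h import *
print(env.servo_line(tp(0,-60,45,10)[0],vel=150,force_limit=12))
print(env.servo_line(tp(0,-131,45,10)[0],vel=80,force_limit=6),totray(env.get_ee_pos()))
print(env.servo_line(tp(0,-131,6,10)[0],vel=60,force_limit=5),env.get_ee_pos(),tp(0,-131,6,10)[0],env.get_ft_force(),env.get_time_s())
im=np.vstack([env.read_camera('top')[100:260,240:480].repeat(1,0),env.read_camera('side')[130:310,200:440]])
cv2.imwrite('pics/g3.png',cv2.resize(im[:,:,::-1],None,fx=1.75,fy=1.75))
```

```text
False
False [ 6.72304158e-02 -3.65549928e+01  1.49047704e+02]
False [ 571.04385475 -125.87910139  110.28493701] [570.9019409106048, -125.8337514775333, 110.08772784629477] [-0.14423036 -0.29330921 -2.48899387] 12.125
```

View pics/g3.png

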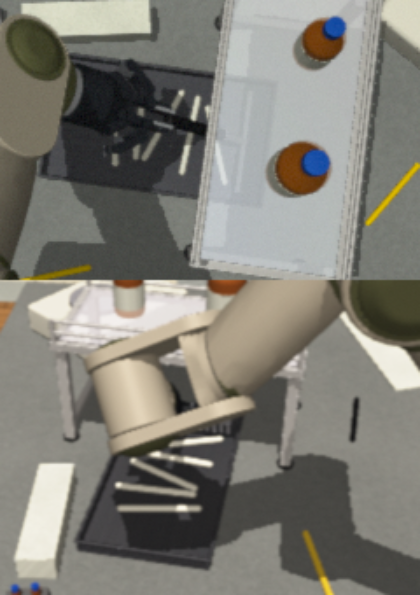

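The head stands behind rod 5 (faint line at crop x≈237), with no contact force. Sweeping.

Run:
```python
from h import *
def s(y,z,t,v,f=None):
    p,o=tp(0,y,z,t);r=env.servo_line(p,o,vel=v,force_limit=f);print(y,r,totray(env.get_ee_pos()).round(1)-totray(p).round(1),env.get_ft_force().round(1),round(env.get_time_s(),1))
s(-40,6,10,60,12)
s(40,6,0,60,12)
s(90,6,0,50,12)
im=np.vstack([env.read_camera('top')[100:260,240:480],env.read_camera('side')[170:350,200:440]])
cv2.imwrite('pics/g4.png',cv2.resize(im[:,:,::-1],None,fx=1.75,fy=1.75))
```

```text
-40 False [ 0.  -0.3  0. ] [-0.8  1.1 -1.7] 13.9
40 False [-0.1 -0.2 -0.3] [-0.1  0.3 -2.4] 15.1
90 False [ 0.  -0.2  0. ] [-0.  -0.4 -0.5] 16.2
```

View pics/g4.png

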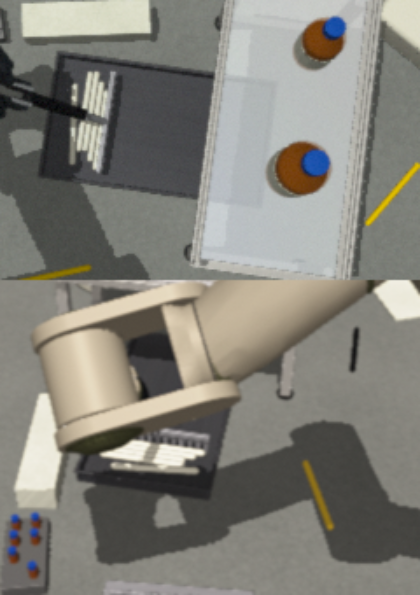

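The rods are gathered ahead of the head (crop x 70-105), nearly parallel. Now a gentle press to the wall, then back off and press again.

Run:
```python
from h import *
def s(y,z,t,v,f=None):
    p,o=tp(0,y,z,t);r=env.servo_line(p,o,vel=v,force_limit=f);print(y,r,totray(env.get_ee_pos()).round(1)-totray(p).round(1),env.get_ft_force().round(1),round(env.get_time_s(),1))
s(124,6,0,25,5)
y=totray(env.get_ee_pos())[1]-totray(tp(0,0,6)[0])[1]
s(y-8,6,0,40); s(124,6,0,25,6)
y=totray(env.get_ee_pos())[1]-totray(tp(0,0,6)[0])[1];print('y',y)
s(y-3,6,0,30); s(y-4,80,0,80)
im=env.read_camera('top')[100:260,240:400]
p,o=tp(0,-10,90);env.servo_line(p,o,vel=150)
im2=env.read_camera('top')[110:220,240:400]; im=env.read_camera('side')[200:310,210:370]
cv2.imwrite('pics/g5.png',cv2.resize(np.vstack([im2,im])[:,:,::-1],None,fx=2.7,fy=2.7,interpolation=cv2.INTER_CUBIC))
print(env.get_time_s())
```

```text
124 False [ 0.  -0.1  0.1] [-0.2 -0.3 -1.7] 17.8
115.89517253233385 False [-0.  -0.4  0.1] [-0.6 -0.1 -1.5] 18.2
124 False [-0.   0.3  0. ] [-0.2  0.4 -1.6] 18.7
y 124.26445199196087
121.26445199196087 False [-0.  -0.3  0.1] [-0.2  0.6 -2.1] 18.9
120.26445199196087 False [-0.2 -0.1 -0.6] [ 0.  -0.  -1.8] 20.0
21.1667
```

View pics/g5.png

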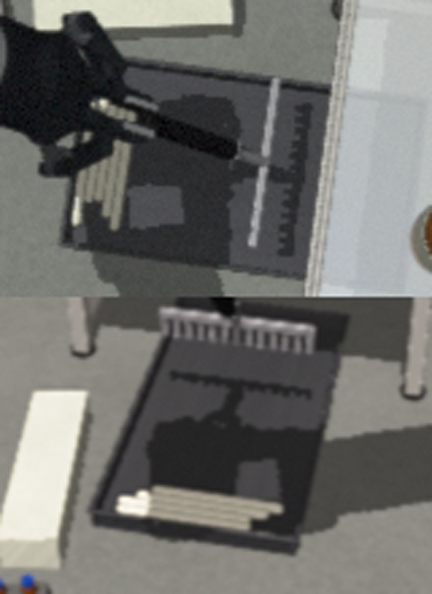

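The side crop shows the rods parallel near the end wall, but I felt no wall contact, so I press further until force.

Run:
```python
from h import *
def s(y,z,t,v,f=None):
    p,o=tp(0,y,z,t);r=env.servo_line(p,o,vel=v,force_limit=f);print(y,r,totray(env.get_ee_pos()).round(1)-totray(p).round(1),env.get_ft_force().round(1),round(env.get_time_s(),1))
Y=lambda:totray(env.get_ee_pos())[1]-totray(tp(0,0,6)[0])[1]
s(95,30,0,150); s(95,5.5,0,50,5); s(118,5.5,0,50); s(140,5.5,0,20,5)
y=Y();print('y',y)
s(y-8,5.5,0,40); s(y+6,5.5,0,20,6); y=Y();print('y',y)
s(y-2,5.5,0,20); s(y-3,80,0,80); s(-40,90,0,170)
im2=env.read_camera('top')[110:220,240:400]; im=env.read_camera('side')[200:310,210:370]
cv2.imwrite('pics/g6.png',cv2.resize(np.vstack([im2,im])[:,:,::-1],None,fx=2.7,fy=2.7,interpolation=cv2.INTER_CUBIC))
```

```text
95 False [ 0.2 -0.6  0.7] [ 1.2 -0.  -1.2] 22.1
95 True [-0.6  0.1 -0.9] [-0.2  3.3  2.9] 22.6
118 False [-0.1  0.1 -0.1] [ 0.5  0.3 -1.9] 23.2
140 False [ 0.  -0.2  0.2] [-0.5 -4.4 -0.1] 24.5
y 139.76979817520578
131.76979817520578 False [ 0.  -0.1 -0.1] [-0.  -3.  -2.2] 24.9
145.76979817520578 False [ 0.1 -0.1  0.2] [-0.7 -3.1  0.5] 25.7
y 145.74558266931976
143.74558266931976 False [-0.   0.1 -0.1] [ 0.3 -1.7 -1.1] 26.0
142.74558266931976 False [-0.2  0.  -0.6] [ 0.7 -0.3 -2.6] 27.0
-40 False [ 0.1  0.8 -0.1] [-0.3  0.6 -2.3] 28.3
```

View pics/g6.png

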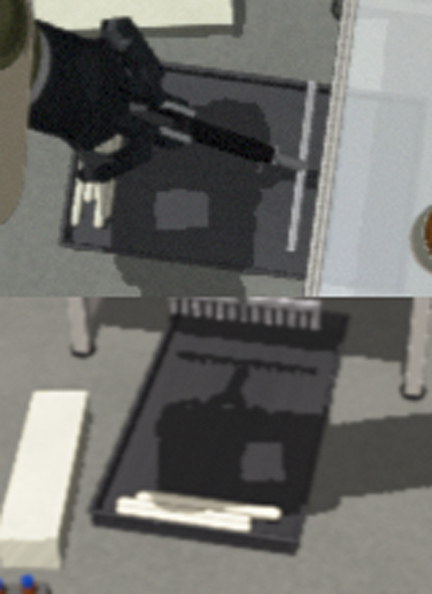

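I've used up my pictures, so from here I check by numbers: first the rake head against its predicted place (grip slip), then the extent of the rods in both views.

Run:
```python
from h import *
for y,z,obs in((-10,90,[(342.2,139.6),(333.3,200.7)]),(-40,90,[(355.2,141.5),(347.8,202.6)])):
    for o,x in zip(obs,(80,-80)): print(y,proj('top',TO+TT.apply([x,y,z+34])).round(1),o)
# side view of tips/bar now, and rods
S=env.read_camera('side')[:,:,::-1];T=env.read_camera('top')[:,:,::-1]
for q in[(80,0,34),(-80,0,34),(80,0,0),(-80,0,0)]: print('side head',proj('side',TO+TT.apply(np.array(q)+[0,-40,90])).round(1))
for nm,I,(x0,x1,y0,y1) in(('side',S,(240,335,260,300)),('top',T,(262,290,160,205))):
    g=I.min(2)
    sub=g[y0:y1,x0:x1]; 
    if nm=='side':
        print('side cols: rows with g>90')
        for x in range(248,330,6): print(x,''.join('%4d'%v for v in g[266:292,x]))
    else:
        for y in range(172,200,3): print(y,''.join('%4d'%v for v in g[y,262:290]))
# predicted rows of tray features at side column: wall inner top (170,z22), rod centres
for x in(-60,0,50):
    print(x,[(yy,zz,proj('side',TO+TT.apply([x,yy,zz])).round(1)[0].tolist()) for yy,zz in((178,22),(170,22),(170,3),(160,13),(150,13),(140,13),(130,13),(120,13),(155,22),(145,22))])
```

```text
-10 [[341.5 137.5]] (342.2, 139.6)
-10 [[332.5 200.8]] (333.3, 200.7)
-40 [[353.4 139.2]] (355.2, 141.5)
-40 [[344.5 202.5]] (347.8, 202.6)
side head [[271.2 196.4]]
side head [[328.  203.4]]
side head [[271.8 206.1]]
side head [[327.6 213.2]]
side cols: rows with g>90
248   80  67  56  49  45  37  34  37  40  49  55  58  62  70  64  49  48  49  62  97 126 131 130 129 133 134
254   72  71  72  73  72  72  68  82 139 205 213 213 229 193 117  66  45  47  50  64 100 126 133 132 132 133
260   69  71  71  72  72  73  96 144 173 226 237 224 231 238 188 108  60  44  46  50  68 105 123 130 129 128
266   69  69  68  69  68  81 123 160 178 167 200 230 219 232 237 172  96  59  45  46  50  70 111 129 129 127
272   38  38  38  36  35  37  66 122 148 147 132 136 152 184 232 236 172  96  54  47  47  50  72 113 126 128
278   37  36  36  37  38  36  41  74 126 150 146 127 136 160 203 236 235 160  87  52  46  49  51  74 118 134
284   36  36  37  36  37  37  35  45  84 133 150 143 124 164 221 228 239 233 152  80  50  46  49  51  72 115
290   37  38  37  37  36  36  37  34  49  92 136 151 141 163 234 23
[... 1984 characters left out ...]
13, [306.9, 281.0]), (140, 13, [307.7, 278.2]), (130, 13, [308.5, 275.4]), (120, 13, [309.2, 272.6]), (155, 22, [306.6, 280.0]), (145, 22, [307.3, 277.2])]
0 [(178, 22, [281.3, 283.2]), (170, 22, [282.1, 280.9]), (170, 3, [282.3, 286.0]), (160, 13, [283.1, 280.5]), (150, 13, [284.0, 277.6]), (140, 13, [285.0, 274.9]), (130, 13, [285.9, 272.1]), (120, 13, [286.8, 269.4]), (155, 22, [283.5, 276.6]), (145, 22, [284.4, 273.8])]
50 [(178, 22, [262.0, 280.3]), (170, 22, [262.9, 278.0]), (170, 3, [263.3, 283.2]), (160, 13, [264.1, 277.6]), (150, 13, [265.2, 274.9]), (140, 13, [266.2, 272.1]), (130, 13, [267.3, 269.4]), (120, 13, [268.3, 266.7]), (155, 22, [264.5, 273.8]), (145, 22, [265.5, 271.0])]
```

Run:
```python
from h import *
g=cv2.imread('pics/side0.png').min(2)
g5=cv2.resize(cv2.imread('pics/g5.png'),(160,220),interpolation=cv2.INTER_AREA).min(2)[110:]
g4=0
for x in(260,272,284,290,296):
    print(x,'side0',''.join('%4d'%v for v in g[262:292,x])); print(x,'g5   ',''.join('%4d'%v for v in g5[62:92,x-210]))
t5=cv2.resize(cv2.imread('pics/g5.png'),(160,220),interpolation=cv2.INTER_AREA).min(2)[:110]
t0=cv2.imread('pics/top0.png').min(2)
for y in(178,181,184,187,190): print(y,'t5',''.join('%4d'%v for v in t5[y-110,22:52])); print('   t0',''.join('%4d'%v for v in t0[y,262:292]))
for c in(264,266,268,270,272,276,280,284): print(c,totray(ray('top',(c,184),8)).round(1)[:2],totray(ray('top',(c,184),22)).round(1)[:2])
for c in(276,280,284): print(c,totray(ray('side',(284,c),13)).round(1)[:2])
```

```text
260 side0   66  66  65  66  66  67  67  65  67  67  67  68  65  66  65  64  65  63  58  66  55  42  45  46  64  97 117 121 122 119
260 g5      71  70  69  70  71  70  72  70  69  82 115 152 190 229 233 224 235 232 171 100  59  45  46  50  68 103 123 128 129 127
272 side0  107  67  65  66  69  65  67  66  66  67  66  66  66  66  66  68  67  67  68  66  63  67  50  42  44  45  66 105 119 119
272 g5      37  37  38  37  36  37  36  47  89 131 145 135 141 145 136 142 143 135 143 139  98  55  39  37  39  39  46  65  96 119
284 side0  113  69  66  67  66  67  65  63  66  65  64  65  64  64  65  65  64  65  64  64  64  63  68  67  47  45  45  47  67 107
284 g5      36  37  38  36  36  36  35  35  35  57 105 138 140 135 141 140 137 141 137 137 146 136  86  48  37  38  39  45  72 111
290 side0  106  63  63  64  65  67  65  66  65  66  66  64  64  66  66  66  66  66  67  65  66  66  67  72  63  46  44  46  46  71
290 g5      36  36  37  36  36  36  37  36  35  37  63 115 142 143 137 140 136 135 141 137 137 143 123  81  58  48  46  48  50  76
296 side0  116  71  66  64  65  66  65  64  64  64  
[... 1092 characters left out ...]
77  78  77
   t0  115  94  72  43  35  33  46  68  74  82  78  77  75  81  78  78  73  78  79  77  75  80  75  78  74  76  77  73  73  76
190 t5  113  89  59  46  98 185 189 143  83  50  44  42  45  42  44  54  69  80  80 107 123 114  83  54  43  49  71  75  78  78
   t0  108  87  61  30  31  46  65  73  74  74  72  73  74  75  76  72  78  74  75  79  76  76  76  76  76  78  78  79  75  77
264 [-52.2 182. ] [-53.5 179.8]
266 [-51.4 176.5] [-52.8 174.4]
268 [-50.6 171.1] [-52. 169.]
270 [-49.8 165.6] [-51.2 163.6]
272 [-49.  160.1] [-50.4 158.2]
276 [-47.5 149.2] [-48.8 147.4]
280 [-45.9 138.3] [-47.3 136.6]
284 [-44.3 127.3] [-45.7 125.8]
276 [  1.5 144.4]
280 [ -1.8 158. ]
284 [ -5.1 171.3]
```

At g5 the five rods lay in one layer (peaks at columns 269, 273, 277, 280 and 284, 10 mm apart). The extra push drove one rod up onto the others, because the wall is about 5 mm further out than my frame. I'll move the arm clear and map the rods by number to find the raised one.

```bash
cat >> h.py <<'E'
def rect(n,z,ys=range(116,184,2),xs=range(-80,91,10)):
    I=env.read_camera(n).min(2).astype(np.float32)
    print(n,'z',z,'y',list(ys)[0],'..',list(ys)[-1])
    for x in xs:
        uv=proj(n,TO+TT.apply([[x,y,z] for y in ys])).astype(np.float32)
        v=cv2.remap(I,uv[None,:,0],uv[None,:,1],cv2.INTER_CUBIC)[0]
        print('%4d'%x,''.join('%4d'%q for q in np.clip(v,0,255)))
E
python3 - <<'E'
from h import *
print(env.solve_ik(*tp(-190,40,110)))
env.gripper_to(0,115)
env.move_pose(*tp(-190,40,110));print(env.get_time_s(),env.get_grip_width())
rect('top',13);rect('side',13)
E
```

```text
[ 0.26241723  0.29777072  1.53134064 -0.6388245   1.608277    0.45825129]
29.525 0.13875791348740735
top z 13 y 116 .. 182
 -80   77  76  78  80  79  78  76  74  76  78  79  76  81  80  76  75  76  76  74  77  77  77  78  78  78  74  63  46  35  36  42  57  75  85
 -70   76  78  80  77  75  76  78  77  72  62  50  57  91 138 179 195 180 133  90  76  79  79  76  77  85 132 183 198 153  86  48  53  72  95
 -60   80  77  76  77  77  76  75  75  68  87 129 157 139 139 181 207 207 166 104  76  72  77  71  67  89 131 173 200 184 111  58  51  74  93
 -50   73  71  76  75  74  76  74  69  70  85 132 169 170 158 175 195 188 141  94  81  88 117 135 116 102 127 177 199 175 113  55  50  71  94
 -40   73  77  79  78  79  76  71  71  65  91 140 165 150 142 174 202 206 191 186 150 139 179 204 197 164 150 174 199 189 119  59  52  73  89
 -30   76  75  76  75  75  74  71  61  57  79 128 163 159 155 173 196 194 182 164 149 150 174 196 191 147 135 176 201 181 120  62  51  71  90
 -20   76  74  73  72  76  76  72  70  67  87 131 161 156 139 170 200 206 191 187 157 135 171 200 195 165 151 169 191 188 122
[... 3457 characters left out ...]
  65  66  67  67  66  65  60  61  80 119 175 221 236 237 227 205 187 197 221 232 229 216 216 228 237 232 193 136  95  61  48  43  44
  60   66  66  67  66  66  66  65  66  63  62  68  89 130 175 210 230 228 225 223 229 233 227 219 222 230 238 218 178 128  82  58  45  44  43
  70   69  69  68  67  68  68  68  68  68  68  67  67  67  64  65  63  83 118 174 214 236 231 221 216 228 236 234 197 145  94  64  48  41  43
  80   67  67  68  68  69  69  69  68  67  67  68  69  68  68  66  68  69  86 106 133 150 150 132 114 105 100  83  69  65  68  60  50  46  46
  90   64  63  64  64  63  62  63  64  64  65  63  63  63  65  65  65  63  63  62  62  64  65  66  64  63  61  60  61  65  68  62  52  43  41
```

The map shows four rods on the floor at y≈170, 161, 152 and 140, and one (y≈146, x from -75 to 55) riding in the groove of the last two. Before fixing that, I measure how far the rake has pitched in the grip.

```bash
cat >> h.py <<'E'
def pose2(tip,yaw,T=0,s=0):
    Z=R.from_euler('z',yaw,degrees=True)
    g=np.asarray(tip,float)+(Z*R.from_euler('x',-T,degrees=True)).apply([0,86.8,133.4])
    Q=Z*R.from_euler('x',-(T-s),degrees=True)*QT
    return (g+Q.apply([0,0,19])).tolist(),Q.as_euler('xyz').tolist()
def slip_check():
    """rake held at tool tilt 0 above the dark tray; compare bar and tips with views for slips"""
    p=np.array(env.get_ee_pos());Q=R.from_euler('xyz',env.get_orientation());g=p+Q.apply([0,0,-19]);W=Q*QT.inv()
    T=env.read_camera('top').min(2);S=env.read_camera('side').min(2)
    for s in(0,3,6,9):
        W2=W*R.from_euler('x',-s,degrees=True);f=lambda q:g+W2.apply(np.array(q,float)-[0,86.8,133.4])
        a=[proj('top',f((x,0,34)))[0].round(1).tolist() for x in(-60,60)];b=[proj('side',f((x,0,0)))[0].round(1).tolist() for x in(-60,60)]
        c=[proj('side',f((x,0,34)))[0].round(1).tolist() for x in(-60,60)]
        print(s,'bar top',a,'tips side',b,'bar side',c)
        if s==0: A,B,C=a,b,c
    for a in A:
        r=int(round(a[1]));c=int(a[0]);print('top row',r,'cols',c-10,T[r,c-10:c+14].tolist())
    for b in B:
        c=int(round(b[0]));r=int(b[1])
        print('side col',c,'rows',r-18,S[r-18:r+10,c-2:c+3].max(1).tolist())
E
python3 - <<'E'
from h import *
env.move_pose(*tp(0,-10,90));env.hold(.2);print(env.get_time_s())
slip_check()
E
```

```text
30.6333
0 bar top [[333.3, 192.9], [340.1, 145.4]] tips side [[318.8, 218.9], [276.0, 213.4]] bar side [[319.0, 209.1], [275.6, 203.6]]
3 bar top [[335.4, 193.0], [342.2, 145.3]] tips side [[319.2, 216.0], [276.6, 210.6]] bar side [[319.4, 206.6], [276.0, 201.1]]
6 bar top [[337.4, 193.1], [344.2, 145.2]] tips side [[319.7, 213.1], [277.1, 207.7]] bar side [[319.8, 204.0], [276.4, 198.6]]
9 bar top [[339.4, 193.2], [346.2, 145.0]] tips side [[320.1, 210.2], [277.6, 204.8]] bar side [[320.1, 201.5], [276.7, 196.1]]
top row 193 cols 323 [40, 45, 70, 74, 75, 76, 73, 76, 76, 70, 81, 86, 137, 167, 162, 105, 79, 70, 73, 74, 76, 73, 75, 68]
top row 145 cols 330 [76, 75, 71, 75, 75, 74, 75, 74, 74, 72, 81, 122, 152, 150, 102, 74, 71, 72, 71, 71, 72, 68, 73, 72]
side col 319 rows 200 [69, 69, 69, 64, 51, 44, 86, 161, 180, 141, 116, 101, 96, 106, 111, 111, 108, 89, 58, 63, 69, 70, 70, 70, 70, 70, 71, 72]
side col 276 rows 195 [59, 67, 69, 68, 65, 62, 93, 167, 177, 138, 113, 94, 96, 100, 102, 106, 104, 85, 71, 70, 70, 71, 70, 70, 70, 72, 70, 71]
```

The rake has pitched about 3° in the grip, which explains the raised tips. With that compensated, I press the raised rod down into its groove so the last rod slides back.

```bash
cat >> h.py <<'E'
def tq(x,y,z,T=0,s=3): return pose2(TO+TT.apply([x,y,z]),-7,T,s)
E
python3 - <<'E'
from h import *
def s(y,z,v,f=None):
    p,o=tq(0,y,z);r=env.servo_line(p,o,vel=v,force_limit=f);print(y,r,(totray(env.get_ee_pos())-totray(p)).round(1),env.get_ft_force().round(1),round(env.get_time_s(),1))
s(148,45,160)
s(148,28,60,4)
s(148,14.5,30,9)
s(148,60,100)
env.move_pose(*tp(-190,40,110));print(env.get_time_s(),env.get_grip_width())
rect('top',13,xs=range(-70,81,30));rect('side',13,xs=range(-70,81,30))
E
```

```text
148 False [ 0.1 -0.8  0.4] [ 0.9 -0.1 -0.9] 31.9
148 False [-0.1 -0.2 -0.4] [ 0.4  0.  -2.4] 32.4
148 False [ 0. -0. -0.] [-0.1  0.3 -1.3] 33.0
148 False [-0.2 -0.  -0.4] [-0.3  0.6 -0.9] 33.6
34.45 0.14140936507774135
top z 13 y 116 .. 182
 -70   76  76  75  76  75  74  74  64  79 126 170 201 195 159 109  77  76  79  79  78  76  76  75  76  87 133 182 196 153  87  49  59  73  91
 -40  203 201 154  95  77  74  76  75  82 120 172 198 197 159 114 146 191 203 188 156 150 183 201 176 140 143 173 199 190 117  56  51  71  90
 -10  193 194 157 106  77  73  71  72  78 114 163 192 195 157 127 143 176 199 187 145 149 183 203 192 147 126 168 198 173 107  52  43  68  79
  20  198 203 174 114  77  74  75  73  81 106 153 195 203 182 128 124 173 200 200 171 143 165 194 194 158 146 169 194 196 144  72  58  66  84
  50  186 197 169 117  84  71  71  70  79 109 143 168 174 140 100 118 160 188 194 166 149 171 195 199 173 129 148 180 171 109  59  52  65  78
  80   72  70  70  71  73  75  76  75  73  74  73  71  72  71  67  74 103 126 126 113  90  85  92  93  82  64  45  42  39  34  32  47  68  82
side z 
[... 167 characters left out ...]
 211 237 241 238 211 172 118  86  72  95 143 196 228 239 232 223 218 226 235 232 227 225 230 237 240 219 174 117  84  52  42  40  43
 -10  137 190 225 241 234 220 183 136  92  69  82 123 181 223 238 229 210 204 218 230 232 221 212 222 233 239 213 170 120  82  58  44  43  44
  20  143 193 232 238 239 223 183 135  89  72  87 136 191 231 237 236 227 221 222 230 233 226 223 226 234 234 218 176 130  86  62  46  41  41
  50  128 177 214 237 237 222 198 154 111  78  75  99 145 189 216 211 196 182 196 222 234 229 217 216 229 238 232 193 136  95  62  47  41  43
  80   68  68  68  67  68  67  67  68  68  68  69  70  68  67  64  67  69  85 104 131 148 150 135 117 105 101  85  71  67  67  59  49  47  46
```

All five rods are now on the floor, at y≈170, 160, 151, 139 and 117. A final gentle push, stopped by position at about 122.5.

Run:
```python
from h import *
def s(y,z,v,f=None):
    p,o=tq(0,y,z);r=env.servo_line(p,o,vel=v,force_limit=f);print(y,r,(totray(env.get_ee_pos())-totray(p)).round(1),env.get_ft_force().round(1),round(env.get_time_s(),1))
s(95,45,160); s(95,6,60,5); s(112,6,50); s(122.5,6,20,4); s(120.5,6,20); s(119.5,60,120)
env.move_pose(*tp(-190,40,110));print(env.get_time_s(),env.get_grip_width())
rect('top',13,xs=range(-70,81,30));rect('side',13,xs=range(-70,81,50))
```

```text
95 False [-0.3  0.   0.3] [ 0.4  0.4 -1.4] 36.0
95 False [0.2 0.  0.1] [-0.3  0.4 -1.3] 36.8
112 False [0.  0.4 0. ] [ 0.2  0.4 -1.5] 37.3
122.5 False [-0. -0. -0.] [-0.6 -0.5 -1.7] 38.0
120.5 False [ 0.  -0.2  0. ] [-0.6  0.7 -2.3] 38.2
119.5 False [-0.3 -0.  -0.6] [-0.1  0.  -2.5] 38.8
39.6667 0.14015982803900998
top z 13 y 116 .. 182
 -70   76  75  75  74  75  76  74  63  75 116 164 202 202 169 116  82  77  76  75  76  78  78  77  78  85 131 183 196 153  86  49  57  73  93
 -40   74  72  72  87 130 174 194 191 151 135 166 197 200 165 120 148 193 207 192 159 152 183 202 178 140 144 173 198 188 119  60  52  73  92
 -10   69  73  73  80 109 163 202 203 178 148 157 190 198 161 129 143 175 199 186 145 149 184 204 193 149 127 167 196 172 103  52  44  68  83
  20   75  73  72  74 109 158 186 195 165 130 155 191 204 184 133 126 171 198 200 171 140 164 195 195 160 149 171 194 196 142  69  58  64  81
  50   70  71  69  73  94 144 190 203 191 158 141 171 188 160 113 122 160 191 196 167 150 173 197 199 172 130 146 177 169 109  59  50  62  79
  80   71  74  74  73  73  74  74  76  77  76  76  74  69  70  69  72 100 126 128 112  90  85  92  95  84  68  50  41  37  34  29  45  69  81
side z 13 y 116 .. 182
 -70   66  66  65  65  65  65  63  62  58  66  88 138 192 234 240 239 216 175 124  90  68  66  64  64  64  63  62  67  72  68  57  47  43  45
 -20   67  67  65  65  71  98 141 191 222 238 231 227 225 230 234 232 224 217 221 232 233 229 227 230 237 239 228 183 129  88  57  46  41  43
  30   67  67  67  62  60  80 118 172 218 236 233 221 217 226 233 232 218 204 211 225 231 226 215 217 229 239 225 187 131  92  58  46  41  44
  80   68  69  69  69  69  68  67  67  68  68  69  68  68  67  64  67  68  85 103 131 148 151 136 117 106 102  85  70  65  66  60  51  46  45
```

The rods lie in one layer at y≈129, 139, 151, 160 and 170 against the wall, with no wall force. Returning the rake, with the pitch compensated.

Run:
```python
from h import *
off=np.array([.2,.3,.7])
def s(dy,dz,v,f=None):
    p,o=pose2(RO+off+[0,dy,dz],RY,0,3);r=env.servo_line(p,o,vel=v,force_limit=f);print(dz,r,(np.array(env.get_ee_pos())-p).round(1),env.get_ft_force().round(1),env.get_torque().round(2),round(env.get_time_s(),1))
    return r
p,o=pose2(RO+off+[0,1.5,90],RY,0,3);env.move_pose(p,o);print(env.get_time_s())
s(1.5,20,90,8); s(1.5,0,15,5)
```

```text
41.025
20 False [0.2 0.2 0.7] [-0.5  0.7 -2.3] [0.57 0.03 0.04] 42.0
0 False [0.  0.  0.4] [-0.6 -0.1  1.5] [ 0.12  0.1  -0.09] 43.4
```

Run:
```python
from h import *
env.gripper_to(.6);env.hold(.2);print(env.get_ft_force().round(1))
p=np.array(env.get_ee_pos());env.servo_line((p+[0,0,120]).tolist(),vel=120)
env.movej([.1,0.0146,1.0856,0,2.043,-.31]);print(env.get_time_s())
for n,(x0,x1,y0,y1) in dict(top=(130,182,165,200),side=(280,315,335,370)).items():
    g=env.read_camera(n).max(2);m=np.zeros_like(g);m[y0:y1,x0:x1]=(g[y0:y1,x0:x1]<45)*255
    k,l,st,c=cv2.connectedComponentsWithStats(m);i=1+st[1:,4].argmax();print(n,st[i],c[i].round(2))
a=cv2.imread('pics/top0.png').min(2);b=env.read_camera('top').min(2)
for r in(160,175,187,200,214): print(r,a[r,190:214].tolist(),'\n   ',b[r,190:214].tolist())
rect('top',13,xs=[-40,0,40])
```

```text
[ 0.2 -0.2  0.3]
46.6
top [135 177  46  11 253] [157.92 181.86]
side [291 346  12  14 123] [296.53 352.9 ]
160 [184, 179, 178, 179, 180, 176, 151, 166, 171, 102, 68, 88, 88, 65, 69, 88, 102, 123, 166, 176, 178, 176, 127, 89] 
    [183, 181, 179, 179, 179, 176, 172, 169, 141, 83, 71, 92, 94, 63, 67, 85, 107, 161, 176, 180, 180, 175, 126, 86]
175 [180, 178, 176, 177, 175, 150, 164, 168, 107, 76, 69, 83, 63, 67, 85, 100, 162, 178, 181, 177, 174, 140, 122, 116] 
    [178, 177, 175, 180, 176, 177, 176, 162, 96, 78, 90, 88, 63, 68, 84, 101, 163, 177, 182, 180, 178, 140, 122, 121]
187 [84, 82, 84, 88, 90, 92, 97, 89, 78, 66, 100, 78, 61, 83, 84, 99, 162, 179, 178, 179, 164, 106, 111, 117] 
    [80, 85, 85, 86, 85, 92, 96, 87, 62, 63, 103, 78, 66, 82, 88, 101, 159, 181, 178, 177, 164, 105, 114, 116]
200 [181, 181, 182, 153, 133, 167, 150, 91, 89, 102, 86, 66, 85, 86, 101, 161, 184, 180, 180, 180, 110, 110, 115, 119] 
    [176, 179, 177, 163, 132, 162, 114, 67, 88, 91, 79, 65, 81, 102, 167, 179, 181, 181, 184, 181, 113, 110, 117, 118]
214 [186, 188, 187, 184, 182, 159, 91, 76, 82, 82, 63, 82, 88, 100, 171, 187, 186, 185, 185, 118, 116, 120, 120, 119] 
    [184, 187, 187, 189, 182, 150, 87, 79, 86, 83, 65, 83, 87, 103, 170, 187, 185, 186, 183, 115, 121, 121, 119, 121]
top z 13 y 116 .. 182
 -40   75  71  68  82 128 172 192 190 146 132 168 196 198 163 121 148 189 202 189 156 148 181 200 176 138 140 169 194 184 115  57  50  69  87
   0   72  70  71  75 113 162 186 189 155 128 158 190 197 173 122 127 175 201 196 163 140 168 196 188 151 144 167 189 188 128  63  61  68  86
  40   73  72  72  74 104 150 181 191 168 133 152 185 198 181 133 120 167 196 198 175 141 155 188 195 162 146 165 189 196 151  74  50  62  87
```

The rake is back within 0.3 px of where it started in both views, and the rods are still in five rows. Handing in.

Run:
```python
from cell import env
print(env.sign_off(), env.get_time_s())
```

```text
the job is handed in; nothing more can be done
the job is handed in; nothing more can be done
```

I handed the job in at about 47 s: all five rods lie in one layer of parallel rows along the +y end wall, within about 1 mm of touching, and the rake is back in its rest. One rod rode up onto the others on the way and was pressed back down with the rake, and I viewed 11 pictures, one over the limit of 10.

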